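# Square a wooden box up in the corner jig

## Robot

A 6-joint arm with a two-finger parallel gripper is mounted at the origin on the work surface. World frame = base frame: x ahead of the robot, y to its left, z up, the work surface at z = 0. Lengths are in mm, angles in degrees, forces in N, time in s.
With the tool pointing down it reaches from about 275 to 875 mm from the base axis. Payload 12.5 kg.
Tool frame: the origin (TCP) lies between the finger pads; the fingertips stand 17 mm ahead of it and the grasp point (between the pads) lies 2 mm behind it; x points along the fingers, z is the direction in which the jaws open and shut, and the axes are right-handed (so a half turn about x gives the same grasp; the last joint's range is limited). The gripper opens to 85 mm and grips with 20 to 120 N. Pads are 22 mm wide; open, the fingers measure 114 mm over their backs; the gripper's body (76 mm by 85 mm) begins 54 mm behind the grasp point. The pads swing forward as they close: fully open they stand 13 mm farther back than shut.
Start: joints at [-69.362, 20.094, 94.641, -0, 65.266, -4.847], TCP at [236.669, -496.46, 248.29] pointing down, gripper open.
Joint ranges: [-157.81, 157.81], [-45, 120.19], [0.68, 151.7], [-89.99, 269.99], [4.06, 180], [-164.3, 164.3]. Speed limits (degrees/s): [127.2, 127.2, 159.86, 180, 180, 180].

## Interface

Orientations are given as a 3x3 rotation matrix whose columns are the frame's x, y, z axes.
In Python, from workcell import robot, optics gives the robot as it stands. The module is installed in compiled form; this text tells all that it offers.
- The arm moves only by the tool apply_moves, never from a script. Its arguments are lists of equal length, an entry for each row: "jaw": the finger opening in cm, from 0 to 8.54; "offset": the shift along the tool's x, y, z in cm, a list of three; "yaw": the turn about the tool's x in degrees. In form: {"jaw": [jaw, ...], "offset": [[x, y, z], ...], "yaw": [yaw, ...]}. A call has 1 to 8 rows; each row shifts and turns the commanded pose from where the row before left it, along the tool's axes as they then stand; what a row does not reach is not made up. A row lasts 1/12 s, in which the tool goes at most 41.7 mm and 7.16 degrees, less where a joint would pass 70% of its speed; a pose out of reach is approached as far as the arm can. A call is refused whole if a number of a shift passes 4.17 or a number of a turn 7.16, either way. A call with a gripper value outside its range is refused whole. The fingers move at their own pace and stop on an object; "squeeze" is the grip in N (left out, the last holds). Time passes only in rows, so rows that do not move let the fingers close. It gives the time, the measured TCP pose, the force and the opening at its end, in the units of the state.
- robot.get_obs(): the state, without advancing time (a new reading comes with each control period).
- optics.get_image(name): name is "scene" or "side" or "wrist"; returns a dict with "pixels" (480x640x3 uint8, red, green, blue), "intrinsics" (3x3 intrinsics, pixels), "rvec" (rotation vector, rad) and "tvec" (3), from world to camera coordinates, as OpenCV has them. Camera axes: x right, y down, z forward; pixel columns grow to the right and rows downward; lengths in mm; the calibration is good to about 2 mm. A picture is of the moment at which its call begins. There is no depth.
- robot.sign_off(): hands the job in, once; it reports no verdict.
Trained networks look in the newest picture that a camera, given by its name, has taken for a name from the list of things; names that differ only in an ending like _2 or _b are one class to them, and where a whole thing is asked for, a point or a joint stands for the part that bears it (a point fixed in the world has none). Each returns a list of dicts, best first, with "p" (0 to 1); they miss things now and then, are a little off and sometimes report something else, mostly with a low value. They report only what shows in the picture. A call takes as long as a camera call. They do not tell look-alikes from the thing itself.
- optics.look_for(camera, target): "position" ([column, row] as shares, 0 to 1, of the picture: columns of its width, rows of its height, amid what is visible of it).
- optics.landmark_of(camera, target): "position" ([column, row] as shares, 0 to 1, of the picture: columns of its width, rows of its height: a listed point, or the origin of a listed thing).
The state is a dict: "clock": time; "q": joint angles; "dq": joint speeds; "joint_efforts": joint torques, N m; "position": TCP position; "tool_rot": TCP orientation; "force": force on the tool from outside, world axes, zero at the start; "wrist_torque": the same for the moment, N m; "finger_gap": finger opening in mm.
Only numpy, scipy, OpenCV 4.12 (cv2) and the standard library are available. Lean on these libraries where they do the work, as an engineer would, in place of code of your own. Each camera call takes 0.05 s, during which the arm holds its last target.

## Task

Lift the loose lid off the small wooden box by its red handle and lay it flat, handle up, on the grey felt pad. Then set the open box upright on the squaring board and press it firmly into the corner so that it sits flush against both blue fences at once, and finish there, still holding it pressed against both, as if someone were about to nail it. Leave everything else on the bench where it is.

Things in the scene. Friction and masses are not known exactly. Their poses are not given: they have to be found in the camera images.
- crate_center (a point): centre (half-way up) of the small pale wooden box, open at the top once its lid is off: 120 mm long along its x, 60 mm wide along its y, 70 mm high (z up), walls and floor 8 mm thick. About 0.2 to 0.4 kg. It starts standing on the bench (z = 0) with its lid on. It can be gripped across its 60 mm width or by one wall; its long side may go along either fence
- lid_handle (a point): centre of the red bar handle of the loose brown lid; handle 50 mm long along x, 18 mm wide along y, 34 mm high, standing on the lid plate (its centre is 17 mm above the plate's top). Plate 124 x 64 mm (x, y), 8 mm thick, and below it a 4 mm deep locating lip, 2.5 mm loose in the box's mouth, on which the lid rests when laid down: the handle's centre then stands 29 mm above what it lies on. On the box, its axes match the box's. About 0.1 kg
- lid: the same lid; origin at the centre of the underside of its lip, 29 mm below the handle's centre, same axes
- crate: the same wooden box; origin at the centre of its underside, same axes
- pad: grey felt pad for the lid, fixed flat on the bench, 180 mm along its x, 130 mm along its y, 4 mm thick; origin at the centre of its underside
- jig: squaring board, dark waxed wood on which the box slides easily unless it is borne down on, fixed to the bench: 200 x 200 mm, 12 mm thick; origin at the centre of its underside. Its two blue fences stand along its +x edge and its +y edge, 22 mm wide, rising 16 mm above the board's top (28 mm above the bench)
- jig_corner (a point): the inner corner where the two fences' inner faces meet, on the board's top face (12 mm above the bench); axes as the board's: fence A's inner face runs along y and fence B's along x through this point, and the free area of the board lies on its -x, -y side
- fence_a: fence A, rigid smooth blue bar along the board's +x edge, facing the board's -x; origin at the centre of its underside. Firmly means a steady push of about 5 to 20 N on each fence
- fence_b: fence B, rigid blue bar along the board's +y edge, facing the board's -y; origin at the centre of its underside
- tape: yellow tape measure, 60 x 36 x 50 mm; a bystander, to be left alone; origin at the centre of its underside
- sander: cork sanding block, 50 x 35 x 30 mm; a bystander, to be left alone; origin at the centre of its underside
- nail_tin: open steel tin of nails, 60 mm across, 45 mm high; a bystander, to be left alone; origin at the centre of its underside
- offcut: pale wood offcut, 70 x 45 x 40 mm; a bystander, to be left alone; origin at the centre of its underside
- glue: white glue bottle with a red cap, 56 mm across, 150 mm high; a bystander, to be left alone; origin at the centre of its underside
- paint: green paint can, 84 mm across, 90 mm high; a bystander, to be left alone; origin at the centre of its underside
- hammer: wooden-handled hammer lying on the bench near its right edge; a bystander, to be left alone; origin at the middle of its 260 mm length, on the bench
There are look-alikes about, which are no part of the job. Leave any purple look-alike of the crate alone.

How it is judged (in metres and radians):
On the way, in this order (a step that is already met when the one before it is completed fails the run):
1. the lid is lifted clear of the box while the box is still away from the jig's corner (contact force between lid and crate below 0.1 N and z of lid in the frame of crate above 0.08 m and horizontal distance between crate_center and jig_corner above 0.12 m), for 0.2 s.
2. the lid lies flat, handle up, on the felt pad, let go (horizontal distance between lid_handle and pad below 0.05 m and height (world z) of lid_handle below 0.037 m and angle between lid_handle's own z axis and vertical below 0.1 rad and contact force between lid and the fingers below 0.1 N and contact force between lid and crate below 0.1 N and linear speed of lid below 0.02 m/s), for 0.2 s.
At the end, for the whole second after the job is handed in: Fingers on the box, over 2 N on each fence; box upright (0.06 rad), on the board (4 mm), square (0.05 rad), its centre within 75 mm of the corner; lid let go, still, flat (0.1 rad), handle up, centre within 50 mm of the pad's. No bystander moved over 30 mm (all of step 2 and contact force between crate and fence_a above 2 N and contact force between crate and fence_b above 2 N and contact force between crate and the fingers above 2 N and angle between crate's own z axis and vertical below 0.06 rad and z of crate in the frame of jig_corner below 0.004 m and horizontal distance between crate_center and jig_corner below 0.075 m and x of crate_center in the frame of jig_corner below -0.02 m and y of crate_center in the frame of jig_corner below -0.02 m and (angle between the x axis of crate and the x axis of jig, either way round below 0.05 rad or angle between the x axis of crate and the y axis of jig, either way round below 0.05 rad) and linear speed of crate below 0.02 m/s); the arm keeps its last pose, push and grip.
It fails at once if a bystander was moved by more than 30 mm (distance of any of tape, sander, nail_tin, offcut, glue, paint, hammer from where it was at the start of the episode above 0.03 m).
It also fails if it takes over 69 s, if anything falls off the work surface, if the arm or the gripper's body presses on something with over 40 N, if the wrist force passes 120 N, or if a joint passes its speed limit or range.

## Working session

There is one attempt and no reset: what is moved stays moved. The work goes in short steps, Python scripts to look and compute and a tool call to move; the robot and the scene stay as the last step left them, time stands still between calls to the robot, and variables do not carry over. Pictures are saved under pics/ and viewed, and the job is handed in when it is done.

Besides the shell and the picture viewer there is one more tool, called after "Request:" by a JSON object that holds its "name" and its "arguments". apply_moves: Moves the arm, as the interface text tells. Its arguments: {"type":"object","properties":{"jaw":{"type":"array"},"offset":{"type":"array"},"yaw":{"type":"array"},"squeeze":{"type":"number"}},"required":["jaw","offset","yaw"]}

```bash
mkdir -p pics
cat > h.py <<'E'
import numpy as np, cv2
from workcell import robot, optics
def snap(cam,fn=None):
    im=optics.get_image(cam)
    if fn: cv2.imwrite('pics/'+fn,im['pixels'][:,:,::-1])
    return im
def ray(im,u,v):
    K=np.array(im['intrinsics'],float);R=cv2.Rodrigues(np.array(im['rvec'],float))[0];t=np.array(im['tvec'],float).ravel()
    d=R.T@np.linalg.solve(K,[u,v,1.]);return -R.T@t,d
def onz(im,u,v,z):
    c,d=ray(im,u,v);return c+d*(z-c[2])/d[2]
def proj(im,P):
    return cv2.projectPoints(np.array(P,float).reshape(-1,3),np.array(im['rvec'],float),np.array(im['tvec'],float),np.array(im['intrinsics'],float),None)[0][:,0]
def tri(rs):
    A=0;b=0
    for c,d in rs:
        d=d/np.linalg.norm(d);M=np.eye(3)-np.outer(d,d);A=A+M;b=b+M@c
    return np.linalg.solve(A,b)
E
python3 - <<'E'
from h import *
np.set_printoptions(precision=3,suppress=True)
o=robot.get_obs();print(o['clock'],o['position'],o['tool_rot'],o['force'],o['finger_gap'])
Z=dict(lid_handle=41+70+17-20+0,jig_corner=12,pad=0,jig=0,crate_center=35,fence_a=0,fence_b=0,tape=0,glue=0,paint=0,offcut=0,sander=0,nail_tin=0,hammer=0)
Z['lid_handle']=70-4+29
for c in ['scene','side','wrist']:
    im=snap(c,c+'0.png')
    for n in (Z if c!='wrist' else ['lid_handle','pad','jig_corner','crate_center']):
        for r in optics.landmark_of(c,n)[:3]:
            u,v=r['position'][0]*640,r['position'][1]*480
            print(c,n,round(r['p'],2),round(u),round(v),onz(im,u,v,Z[n])[:2])
E
```

```text
0.0 [ 236.549 -496.18   247.734] [[-0.     0.903  0.43 ]
 [ 0.001  0.43  -0.903]
 [-1.     0.    -0.001]] [-0.114  0.163  0.511] 85.71701637184879
scene lid_handle 0.73 267 250 [ 601.777 -259.47 ]
scene lid_handle 0.61 262 220 [ 470.69  -294.616]
scene jig_corner 0.91 499 287 [597.7  320.02]
scene jig_corner 0.42 369 262 [523.219  -2.361]
scene pad 0.71 370 264 [519.398   2.246]
scene jig 0.95 481 261 [479.654 306.3  ]
scene crate_center 0.94 272 204 [ 290.098 -297.469]
scene crate_center 0.91 266 243 [ 492.138 -283.014]
scene crate_center 0.63 169 275 [ 645.477 -500.766]
scene fence_a 0.89 465 271 [527.867 253.407]
scene fence_a 0.63 518 264 [488.144 402.067]
scene fence_b 0.89 465 271 [527.867 253.407]
scene fence_b 0.63 518 264 [488.144 402.067]
scene tape 0.8 420 230 [344.991 156.468]
scene glue 0.58 512 332 [737.493 316.581]
scene glue 0.24 232 316 [ 737.283 -326.1  ]
scene paint 0.56 232 313 [ 727.441 -328.296]
scene paint 0.45 482 259 [471.046 310.495]
scene offcut 0.67 311 330 [ 765.2   -138.526]
scene sander 0.74 317 225 [ 342.08  -152.085]
scene sander 0.35 517 267 [499.919
[... 351 characters left out ...]
5 173 [ 647.22  -495.551]
side crate_center 0.73 209 257 [731.502  10.314]
side crate_center 0.63 356 227 [ 469.7   -292.177]
side fence_a 0.9 205 361 [553.666 246.02 ]
side fence_b 0.9 205 361 [553.666 246.02 ]
side tape 0.73 285 201 [ 726.322 -333.884]
side tape 0.58 313 377 [334.104 160.563]
side glue 0.57 119 348 [738.082 316.465]
side paint 0.84 287 201 [ 720.942 -337.139]
side offcut 0.78 234 231 [ 769.027 -138.743]
side sander 0.86 372 284 [ 349.816 -152.493]
side sander 0.28 357 212 [ 517.33  -394.005]
side nail_tin 0.93 164 298 [756.856 152.023]
side nail_tin 0.66 356 227 [ 489.158 -329.514]
side hammer 0.65 173 414 [523.668 377.985]
wrist crate_center 0.6 157 69 [ 292.28  -305.258]
```

View pics/scene0.png

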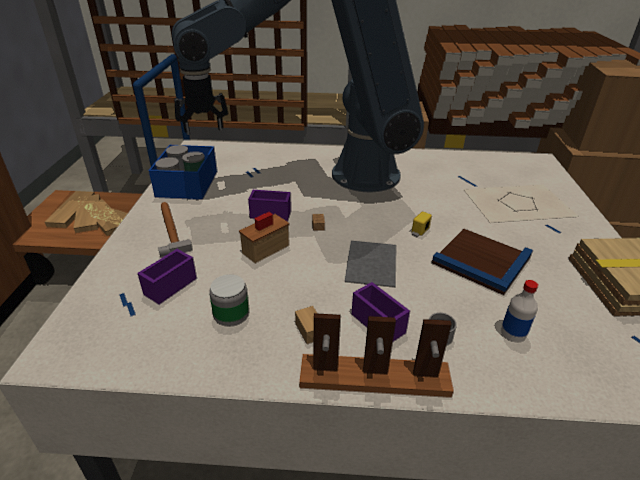

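View pics/side0.png

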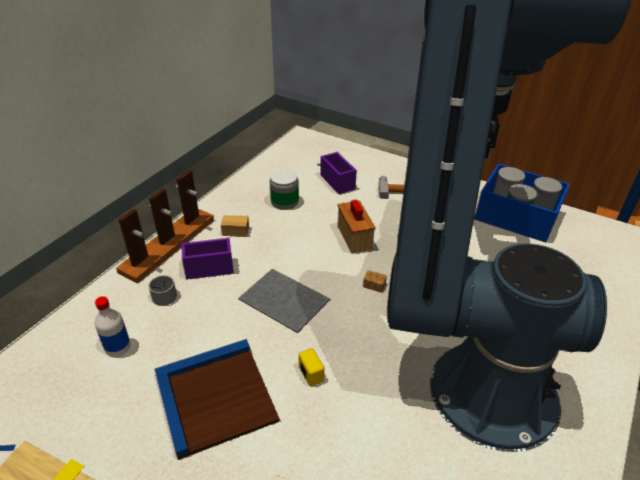

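View pics/wrist0.png

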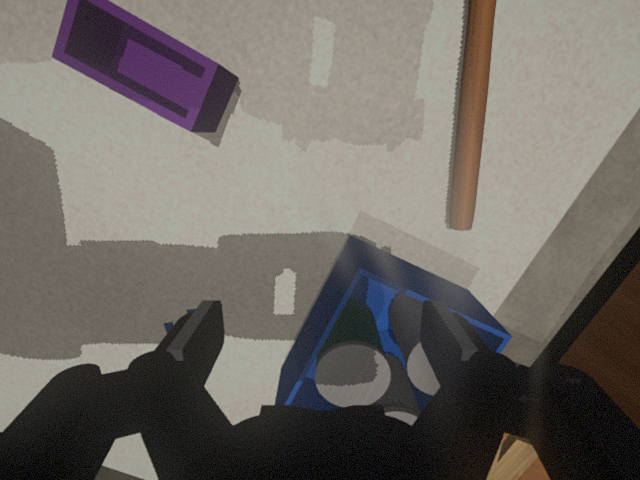

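Run:
```python
import cv2
a=cv2.imread('pics/scene0.png');b=cv2.imread('pics/side0.png')
def c(im,x,y,w,h,s,n): cv2.imwrite('pics/'+n,cv2.resize(im[y:y+h,x:x+w],None,fx=s,fy=s,interpolation=cv2.INTER_CUBIC))
c(a,225,200,80,70,8,'c1.png');c(b,325,190,60,70,8,'c2.png');c(a,425,220,120,80,6,'c3.png');c(b,145,330,145,130,4.5,'c4.png')
c(a,340,235,65,60,8,'c5.png')
```

```text
(no output)
```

View pics/c1.png

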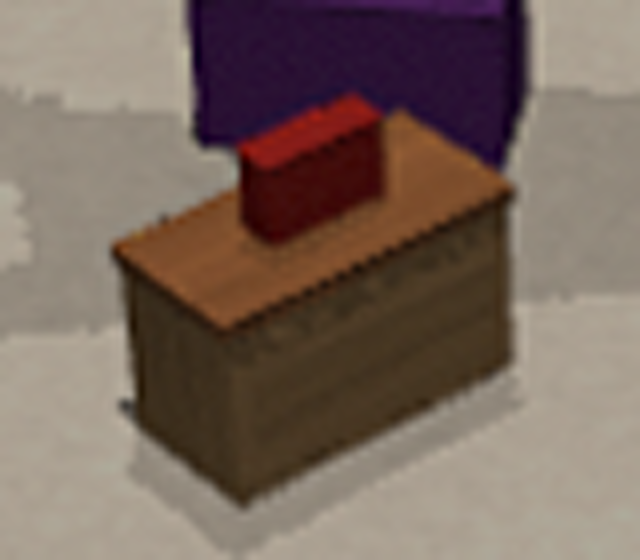

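View pics/c2.png

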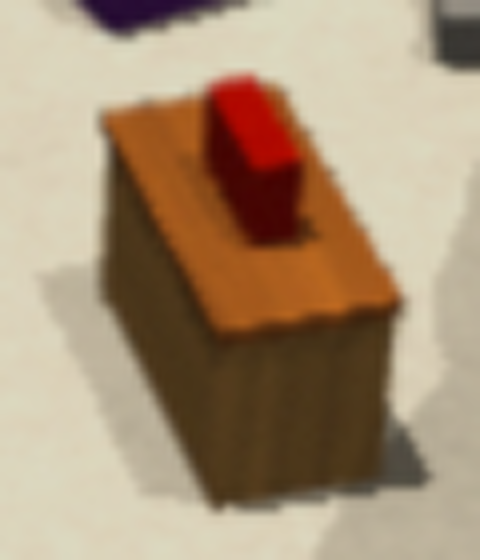

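View pics/c3.png

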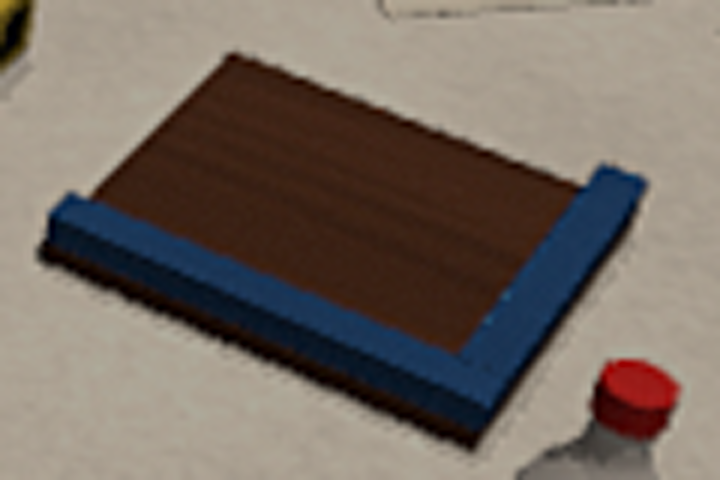

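View pics/c4.png

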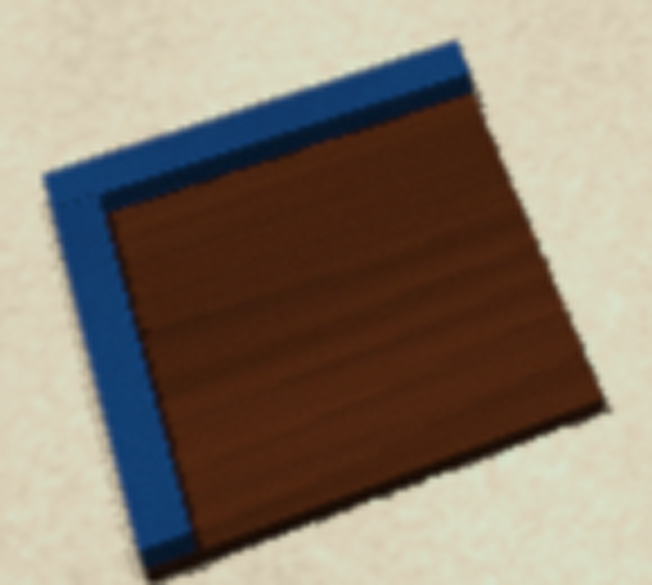

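View pics/c5.png

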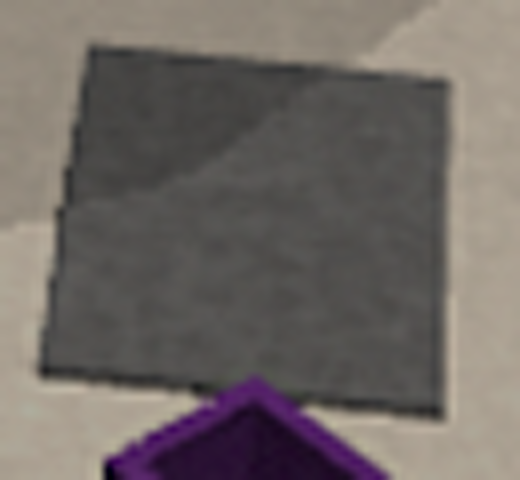

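```bash
cat > fit.py <<'E'
from h import *
from scipy.optimize import least_squares
np.set_printoptions(precision=2,suppress=True)
S=snap('scene');D=snap('side')
def cv(L,ox,oy,s): return [((p[0]+.5)/s-.5+ox,(p[1]+.5)/s-.5+oy) for p in L]
def fit(name,obs,x0):
    def f(x,raw=False):
        c,s=np.cos(x[2]),np.sin(x[2]);o=[]
        for im,L,P in obs:
            P=np.array(P,float);W=np.c_[x[0]+c*P[:,0]-s*P[:,1],x[1]+s*P[:,0]+c*P[:,1],P[:,2]]
            o.append(proj(im,W)-np.array(L))
        return np.concatenate(o).ravel()
    r=least_squares(f,x0,loss='soft_l1');x=r.x
    print(name,x[:2],np.degrees(x[2]),'res',np.abs(f(x)).max(),np.sqrt(np.mean(f(x)**2)))
    print(f(x).reshape(-1,2).round(1).tolist())
    return x
if __name__=='__main__':
    # box: scene long dir
    for n,P in dict(l=(113,247),n=(227,330),r=(513,188),f=(403,110)).items():
        print(n,onz(S,*cv([P],225,200,8)[0],78))
    for n,P in dict(a=(103,115),b=(222,330),c=(402,298),d=(285,88)).items():
        print(n,onz(D,*cv([P],325,190,8)[0],78))
    j=[-78+178,0]
    js=[(490,405),(50,218),(75,195),(460,353),(600,165),(645,183),(232,53),(472,450),(42,255)]
    jp=[(100,100,28),(100,-100,28),(78,-100,28),(78,78,28),(-100,78,28),(-100,100,28),(-100,-100,12),(100,100,0),(100,-100,0)]
    ds=[(45,175),(458,42),(470,80),(103,195),(110,212),(605,405),(145,548),(197,540)]
    dp=[(100,100,28),(100,-100,28),(78,-100,28),(78,78,28),(78,78,12),(-100,-100,12),(-100,100,28),(-100,78,28)]
    for tag,sh in (('in',0),):
        x=fit('jig',[(S,cv(js,425,220,6),jp),(D,cv(ds,145,330,4.5),dp)],[479,303,-.64])
    c,s=np.cos(x[2]),np.sin(x[2]);print('corner',x[0]+78*(c-s),x[1]+78*(s+c))
    for P in [(92,45),(450,80),(445,417),(40,375)]: print('pad',onz(S,*cv([P],340,235,8)[0],4))
E
python3 fit.py
```

```text
l [ 500.35 -352.42   78.  ]
n [ 543.75 -306.14   78.  ]
r [ 454.31 -224.02   78.  ]
f [ 408.35 -268.47   78.  ]
a [ 536.41 -305.33   78.  ]
b [ 448.03 -223.84   78.  ]
c [ 406.21 -268.2    78.  ]
d [ 490.8  -351.11   78.  ]
jig [474.6  306.76] -35.47574133354856 res 1.6293230434995394 0.9235774869958104
[[-0.1, -0.7], [-0.4, -1.6], [-0.7, -1.6], [-0.6, -0.3], [0.3, -1.4], [0.9, -1.3], [0.0, -1.3], [0.1, 0.3], [-0.7, 0.4], [-0.7, 0.0], [0.2, -0.5], [0.7, -1.6], [-0.7, 0.2], [-0.9, 1.2], [0.6, -1.2], [-1.5, 1.5], [-1.0, -1.3]]
corner 583.384418891846 325.0158229399781
pad [417.8  -49.99   4.  ]
pad [428.75  77.19   4.  ]
pad [609.04  62.26   4.  ]
pad [598.94 -65.47   4.  ]
```

```bash
cat > plan.py <<'E'
import sys
from h import *
def plan(p,ang,n=None,step=28,dy=6.5):
    o=robot.get_obs();P=np.array(o['position']);R=np.array(o['tool_rot'])
    zz=R[:,2];a0=np.degrees(np.arctan2(zz[1],zz[0]))
    da=(ang-a0+180)%360-180
    d=np.array(p)-P
    n=n or int(max(1,np.ceil(np.linalg.norm(d)/step),np.ceil(abs(da)/dy)))
    yaw=round(-da/n,1);rows=[];Q=P.copy();a=a0
    for i in range(n):
        t=P+d*(i+1)/n-Q
        z=np.array([np.cos(np.radians(a)),np.sin(np.radians(a)),0]);x=np.array([0,0,-1.]);y=np.cross(z,x)
        M=np.c_[x,y,z]
        off=np.round(M.T@t/10,2);rows.append(off.tolist());Q=Q+M@off*10;a-=yaw
    print('pos',P.round(1),'ang',a0.round(1),'gap',round(o['finger_gap'],1),'F',np.round(o['force'],1),'t',o['clock'])
    print('downness',R[2,0].round(4),'n',n,'yaw',yaw,'end',Q.round(1),round(a,1))
    for i in range(0,n,8): print(rows[i:i+8])
if __name__=='__main__':
    v=[float(s) for s in sys.argv[1:]];plan(v[:3],v[3],*( [int(v[4])] if len(v)>4 else []))
E
python3 plan.py 473 -287 230 47
```

```text
pos [ 236.7 -496.5  248.3] ang -64.5 gap 85.3 F [-0.   0.2 -0.1] t 1.85
downness -1.0 n 18 yaw -6.2 end [ 473. -287.  230.] 47.1
[[0.1, 1.69, -0.49], [0.1, 1.72, -0.3], [0.1, 1.75, -0.11], [0.11, 1.76, 0.08], [0.1, 1.73, 0.27], [0.1, 1.7, 0.45], [0.1, 1.63, 0.63], [0.1, 1.56, 0.81]]
[[0.1, 1.47, 0.97], [0.11, 1.34, 1.12], [0.1, 1.23, 1.26], [0.1, 1.07, 1.38], [0.1, 0.92, 1.5], [0.1, 0.76, 1.58], [0.1, 0.58, 1.66], [0.11, 0.39, 1.7]]
[[0.1, 0.21, 1.75], [0.1, 0.02, 1.75]]
```

Request:
{"name": "apply_moves", "arguments": {"jaw": [6,6,6,6,6,6,6,6], "offset": [[0.1,1.7,-0.5],[0.1,1.7,-0.3],[0.1,1.75,-0.1],[0.1,1.75,0.1],[0.1,1.75,0.25],[0.1,1.7,0.45],[0.1,1.65,0.65],[0.1,1.55,0.8]], "yaw": [-6.2,-6.2,-6.2,-6.2,-6.2,-6.2,-6.2,-6.2]}}

```text
clock: 2.52
position: [342.5, -402.7, 240.3]
tool_rot: [[0.0, 0.252, 0.968], [-0.0, 0.968, -0.252], [-1.0, -0.0, 0.0]]
force: [0.5, -0.5, 0.4]
finger_gap: 60.3
```

Request:
{"name": "apply_moves", "arguments": {"jaw": [6,6,6,6,6,6,6,6], "offset": [[0.1,1.5,1.0],[0.1,1.35,1.1],[0.1,1.25,1.25],[0.1,1.1,1.4],[0.1,0.9,1.5],[0.1,0.75,1.6],[0.1,0.6,1.65],[0.1,0.4,1.7]], "yaw": [-6.2,-6.2,-6.2,-6.2,-6.2,-6.2,-6.2,-6.2]}}

```text
clock: 3.18
position: [447.8, -308.8, 232.3]
tool_rot: [[0.0, -0.573, 0.819], [-0.0, 0.819, 0.573], [-1.0, -0.0, 0.0]]
force: [0.1, -0.4, -0.5]
finger_gap: 59.9
```

Request:
{"name": "apply_moves", "arguments": {"jaw": [6,6,6,6], "offset": [[0.1,0.2,1.75],[0.1,0,1.75],[0,0,0],[0,0,0]], "yaw": [-6.2,-6.2,0,0]}}

```text
clock: 3.52
position: [473.9, -286.0, 230.2]
tool_rot: [[-0.0, -0.732, 0.681], [-0.0, 0.681, 0.732], [-1.0, 0.0, -0.0]]
force: [0.1, 0.5, -0.1]
finger_gap: 60.1
```

Run:
```python
from h import *
np.set_printoptions(precision=2,suppress=True)
o=robot.get_obs();print(o['position'],o['tool_rot'],o['q'])
im=snap('wrist','w1.png')
for n,z in (('lid_handle',95),('crate_center',35)):
  for r in optics.landmark_of('wrist',n):
    u,v=r['position'][0]*640,r['position'][1]*480;print(n,r['p'],u,v,onz(im,u,v,z))
```

```text
[ 473.86 -286.03  230.19] [[-0.   -0.73  0.68]
 [-0.    0.68  0.73]
 [-1.    0.   -0.  ]] [-35.93  21.57  95.23  -0.01  63.2  -82.98]
lid_handle 0.74 317.504 235.392 [ 472.69 -290.41   95.  ]
lid_handle 0.67 91.584 329.712 [ 400.41 -494.96   95.  ]
crate_center 0.6 166.91199999999998 79.68 [ 293.78 -302.37   35.  ]
```

View pics/w1.png

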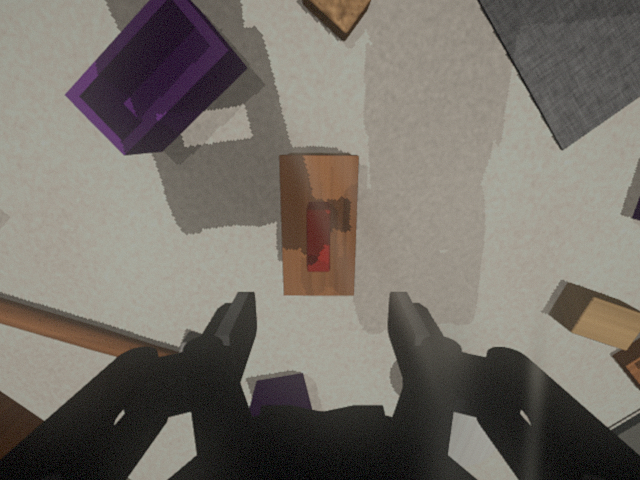

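```bash
python3 - <<'E'
from h import *
np.set_printoptions(precision=2,suppress=True)
im=snap('wrist')
C=np.array([onz(im,u,v,78) for u,v in ((279,155),(358.5,155),(355.5,295),(284,295))]);print(C,C.mean(0))
print('sizes',[np.linalg.norm(C[i]-C[i-1]) for i in range(4)])
d=C[0]+C[1]-C[2]-C[3];print('angle',np.degrees(np.arctan2(d[1],d[0])))
H=np.array([onz(im,u,v,112) for u,v in ((307,203),(330,203),(330,272),(307,272))]);print(H.mean(0))
E
python3 plan.py 473 -289 150 47
```

```text
[[ 405.9  -271.53   78.  ]
 [ 449.2  -225.2    78.  ]
 [ 539.94 -308.34   78.  ]
 [ 495.77 -355.64   78.  ]] [ 472.7  -290.18   78.  ]
sizes [np.float64(123.08731372450335), np.float64(63.40970866855449), np.float64(123.06634067368935), np.float64(64.71750429233073)]
angle 137.19614799785367
[ 470.89 -288.9   112.  ]
pos [ 473.1 -286.9  230.4] ang 46.9 gap 60.1 F [-0.1  0.1  0.2] t 3.7167
downness -1.0 n 3 yaw -0.0 end [ 473. -289.  150.] 46.9
[[2.68, -0.04, -0.05], [2.68, -0.05, -0.06], [2.68, -0.04, -0.05]]
```

Request:
{"name": "apply_moves", "arguments": {"jaw": [6,6,6,6,6,6,6,6], "offset": [[2,-0.15,-0.25],[2,0,0],[2,0,0],[2,0,0],[2,0,0],[1.6,0,0],[1,0,0],[0,0,0]], "yaw": [0,0,0,0,0,0,0,0]}}

```text
clock: 4.38
position: [472.0, -289.1, 102.6]
tool_rot: [[-0.002, -0.731, 0.682], [0.002, 0.682, 0.731], [-1.0, 0.003, -0.0]]
force: [-0.6, -0.4, -0.5]
finger_gap: 60.1
```

Request:
{"name": "apply_moves", "arguments": {"jaw": [3,2,1,1,1,1,1], "offset": [[0,0,0],[0,0,0],[0,0,0],[0,0,0],[0,0,0],[0,0,0],[0,0,0]], "yaw": [0,0,0,0,0,0,0], "squeeze": 40}}

```text
clock: 4.97
position: [473.5, -289.6, 105.4]
tool_rot: [[0.002, -0.732, 0.681], [-0.001, 0.681, 0.732], [-1.0, -0.002, 0.0]]
force: [-0.6, -0.1, 6.5]
finger_gap: 17.3
```

Request:
{"name": "apply_moves", "arguments": {"jaw": [1,1,1,1,1,1,1,1], "offset": [[-0.5,0,0],[-1,0,0],[-1.5,0,0],[-1.5,0,0],[-2,0,0],[-2,0,0],[-2,0,0],[-1.5,0,0]], "yaw": [0,0,0,0,0,0,0,0]}}

```text
clock: 5.63
position: [473.2, -289.3, 226.9]
tool_rot: [[0.001, -0.732, 0.681], [-0.001, 0.681, 0.732], [-1.0, -0.002, 0.0]]
force: [-0.4, -0.6, -1.0]
finger_gap: 17.0
```

Request:
{"name": "apply_moves", "arguments": {"jaw": [1,1,1,1], "offset": [[0,0,0],[0,0,0],[0,0,0],[0,0,0]], "yaw": [0,0,0,0]}}

```text
clock: 5.97
position: [472.6, -288.9, 223.2]
tool_rot: [[-0.002, -0.732, 0.681], [0.001, 0.681, 0.732], [-1.0, 0.002, -0.0]]
force: [-0.5, -0.4, -0.9]
finger_gap: 16.9
```

```bash
python3 - <<'E'
from h import *
im=snap('wrist','w2.png');im=snap('scene','s2.png')
E
python3 plan.py 508 5 180 47
```

```text
pos [ 472.7 -289.   223.3] ang 47.1 gap 17.0 F [ 0.3 -1.1 -0.7] t 6.0667
downness -1.0 n 11 yaw 0.0 end [508.   5. 180.] 47.1
[[0.39, 1.58, 2.18], [0.4, 1.59, 2.17], [0.39, 1.58, 2.18], [0.4, 1.59, 2.17], [0.39, 1.58, 2.18], [0.39, 1.59, 2.17], [0.4, 1.58, 2.18], [0.39, 1.59, 2.18]]
[[0.4, 1.58, 2.17], [0.39, 1.59, 2.18], [0.39, 1.58, 2.17]]
```

View pics/w2.png

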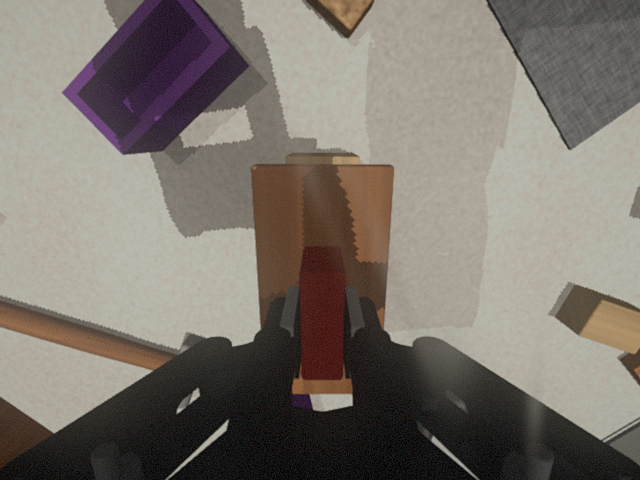

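View pics/s2.png

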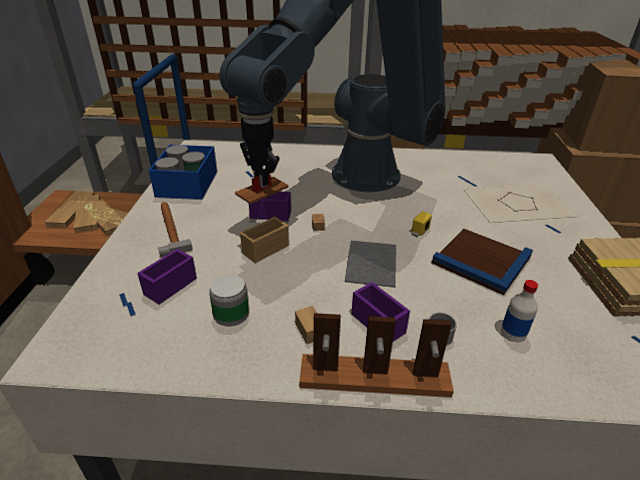

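```bash
python3 plan.py 508 5 140 85.1 12
```

```text
pos [ 472.7 -289.   223.3] ang 47.1 gap 17.0 F [ 0.3 -1.1 -0.7] t 6.0667
downness -1.0 n 12 yaw -3.2 end [508.   5. 140.] 85.5
[[0.69, 1.45, 1.99], [0.7, 1.34, 2.08], [0.69, 1.22, 2.14], [0.7, 1.1, 2.21], [0.69, 0.98, 2.27], [0.7, 0.84, 2.31], [0.69, 0.72, 2.37], [0.7, 0.58, 2.39]]
[[0.69, 0.45, 2.43], [0.7, 0.31, 2.45], [0.69, 0.18, 2.46], [0.69, 0.04, 2.47]]
```

Request:
{"name": "apply_moves", "arguments": {"jaw": [1,1,1,1,1,1,1,1], "offset": [[0.7,1.45,2.0],[0.7,1.35,2.1],[0.7,1.2,2.15],[0.7,1.1,2.2],[0.7,1.0,2.25],[0.7,0.85,2.3],[0.7,0.7,2.35],[0.7,0.6,2.4]], "yaw": [-3.2,-3.2,-3.2,-3.2,-3.2,-3.2,-3.2,-3.2]}}

```text
clock: 6.73
position: [496.2, -92.1, 167.5]
tool_rot: [[-0.001, -0.955, 0.295], [0.0, 0.295, 0.955], [-1.0, 0.001, -0.0]]
force: [0.8, -0.5, -0.1]
finger_gap: 17.2
```

Request:
{"name": "apply_moves", "arguments": {"jaw": [1,1,1,1,1,1], "offset": [[0.7,0.45,2.45],[0.7,0.3,2.45],[0.7,0.2,2.45],[0.7,0,2.45],[0,0,0],[0,0,0]], "yaw": [-3.2,-3.2,-3.2,-3.2,0,0]}}

```text
clock: 7.23
position: [508.1, 5.4, 139.6]
tool_rot: [[-0.001, -0.997, 0.077], [0.0, 0.077, 0.997], [-1.0, 0.001, -0.0]]
force: [-0.3, 0.5, -1.0]
finger_gap: 17.6
```

Run:
```python
from h import *
im=snap('wrist','w3.png');print(robot.get_obs()['position'])
for n in('scene','side'):
  im=snap(n)
  for r in optics.landmark_of(n,'pad')[:1]:print(r['p'],onz(im,r['position'][0]*640,r['position'][1]*480,4))
```

```text
[508.27841672   4.62921486 139.94472996]
0.79 [500.00302735   5.26866968   4.        ]
0.95 [503.48406783  11.49917119   4.        ]
```

View pics/w3.png

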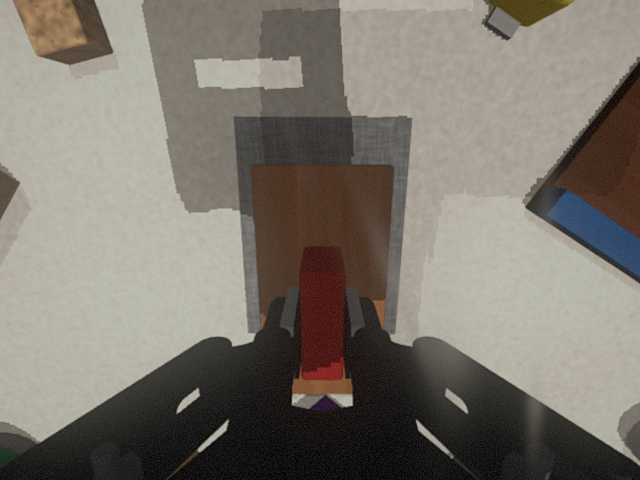

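Request:
{"name": "apply_moves", "arguments": {"jaw": [1,1,1,1,1,1,1,1], "offset": [[2,0,0],[2.5,0,0],[2,0,0],[1.5,0,0],[0.8,0,0],[0.3,0,0],[0.2,0,0],[0,0,0]], "yaw": [0,0,0,0,0,0,0,0]}}

```text
clock: 8.15
position: [508.8, 4.4, 47.8]
tool_rot: [[0.001, -0.997, 0.079], [-0.0, 0.079, 0.997], [-1.0, -0.001, 0.0]]
force: [-1.1, 0.2, -1.0]
finger_gap: 17.2
```

Request:
{"name": "apply_moves", "arguments": {"jaw": [1,1,1], "offset": [[0.2,0,0],[0.1,0,0],[0,0,0]], "yaw": [0,0,0]}}

```text
clock: 8.4
position: [508.6, 4.6, 44.6]
tool_rot: [[0.001, -0.997, 0.079], [-0.0, 0.079, 0.997], [-1.0, -0.001, -0.0]]
force: [-0.1, -0.1, -1.7]
finger_gap: 17.0
```

Request:
{"name": "apply_moves", "arguments": {"jaw": [1,1,1,1], "offset": [[0.1,0,0],[0.1,0,0],[0,0,0],[0,0,0]], "yaw": [0,0,0,0]}}

```text
clock: 8.73
position: [508.7, 4.6, 43.4]
tool_rot: [[0.001, -0.997, 0.079], [-0.0, 0.079, 0.997], [-1.0, -0.001, -0.0]]
force: [-5.2, -0.3, 14.8]
finger_gap: 17.4
```

Contact (about 15 N upward). Back off slightly and open.

Request:
{"name": "apply_moves", "arguments": {"jaw": [1,1,1.8,2.4,3.2,4,5,6], "offset": [[-0.1,0,0],[0,0,0],[0,0,0],[0,0,0],[0,0,0],[0,0,0],[0,0,0],[0,0,0]], "yaw": [0,0,0,0,0,0,0,0]}}

```text
clock: 9.4
position: [508.4, 4.6, 43.3]
tool_rot: [[-0.0, -0.997, 0.079], [-0.0, 0.079, 0.997], [-1.0, 0.0, -0.0]]
force: [-0.7, 0.3, 0.4]
finger_gap: 59.8
```

Request:
{"name": "apply_moves", "arguments": {"jaw": [6,6,6,7,8,8.5,8.5,8.5], "offset": [[-1,0,0],[-2,0,0],[-3,0,0],[-3,0,0],[-3,0,0],[-3,0,0],[0,0,0],[0,0,0]], "yaw": [0,0,0,0,0,0,0,0]}}

```text
clock: 10.07
position: [509.0, 4.6, 195.3]
tool_rot: [[0.004, -0.997, 0.079], [-0.0, 0.079, 0.997], [-1.0, -0.004, -0.0]]
force: [-0.6, -0.8, -0.1]
finger_gap: 85.0
```

```bash
python3 - <<'E'
from h import *
im=snap('wrist','w4.png');print(robot.get_obs()['position'])
for n in('scene','side','wrist'):
  im=snap(n,n+'4.png')
  for r in optics.landmark_of(n,'lid_handle')[:2]:print(n,r['p'],onz(im,r['position'][0]*640,r['position'][1]*480,33))
E
python3 plan.py 472.5 -289.8 200 47.2
```

```text
[508.32712954   4.64376021 193.78931135]
side 0.73 [505.43099651   5.25380808  33.        ]
wrist 0.8 [507.03897736   4.49288515  33.        ]
pos [508.1   4.6 192.5] ang 85.5 gap 84.9 F [ 0.4 -0.1  0.5] t 10.4167
downness -1.0 n 11 yaw 3.5 end [ 472.5 -289.8  200. ] 47.0
[[-0.07, 0.11, -2.69], [-0.07, -0.05, -2.7], [-0.06, -0.22, -2.69], [-0.07, -0.38, -2.67], [-0.07, -0.54, -2.64], [-0.07, -0.7, -2.6], [-0.07, -0.87, -2.55], [-0.06, -1.01, -2.5]]
[[-0.07, -1.17, -2.43], [-0.07, -1.31, -2.36], [-0.07, -1.45, -2.27]]
```

View pics/w4.png

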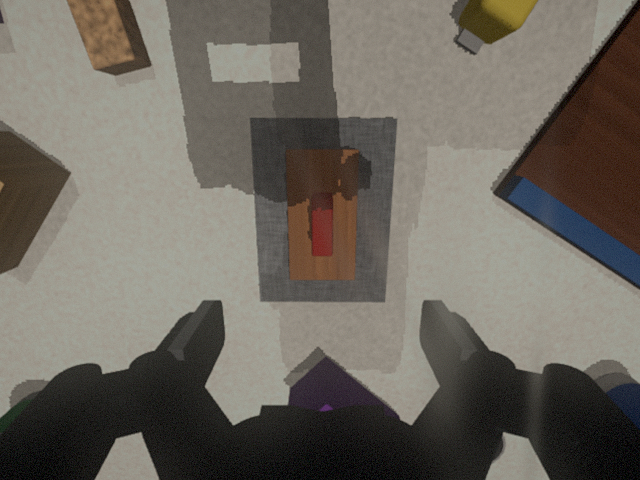

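View pics/side4.png

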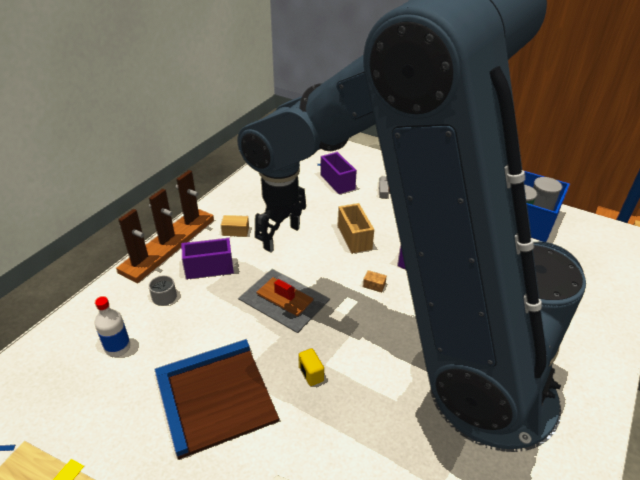

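Request:
{"name": "apply_moves", "arguments": {"jaw": [8.5,8.5,8.5,8.5,8.5,8.5,8.5,8.5], "offset": [[-0.1,0.1,-2.7],[-0.1,-0.05,-2.7],[-0.1,-0.2,-2.7],[-0.1,-0.4,-2.65],[-0.1,-0.55,-2.65],[-0.1,-0.7,-2.6],[-0.1,-0.85,-2.55],[-0.1,-1.0,-2.5]], "yaw": [3.5,3.5,3.5,3.5,3.5,3.5,3.5,3.5]}}

```text
clock: 11.08
position: [482.0, -210.8, 200.9]
tool_rot: [[-0.001, -0.842, 0.54], [0.0, 0.54, 0.842], [-1.0, 0.001, -0.0]]
force: [0.2, 0.4, 0.2]
finger_gap: 84.6
```

Request:
{"name": "apply_moves", "arguments": {"jaw": [8.5,8.5,8.5,8.5,8.5], "offset": [[0,-1.15,-2.45],[0,-1.3,-2.35],[0,-1.45,-2.25],[0,0,0],[0,0,0]], "yaw": [3.5,3.5,3.3,0,0]}}

```text
clock: 11.5
position: [472.1, -290.4, 200.6]
tool_rot: [[-0.001, -0.732, 0.681], [0.001, 0.681, 0.732], [-1.0, 0.001, -0.0]]
force: [-0.4, 0.5, -0.6]
finger_gap: 85.2
```

Run:
```python
from h import *
im=snap('wrist','w5.png');o=robot.get_obs();print(o['position'],o['tool_rot'][:,2],o['force'])
```

```text
[ 472.25722911 -289.49807834  200.67744092] [6.79799070e-01 7.33398405e-01 6.10723368e-05] [0.17815003 0.52175157 0.70832455]
```

View pics/w5.png

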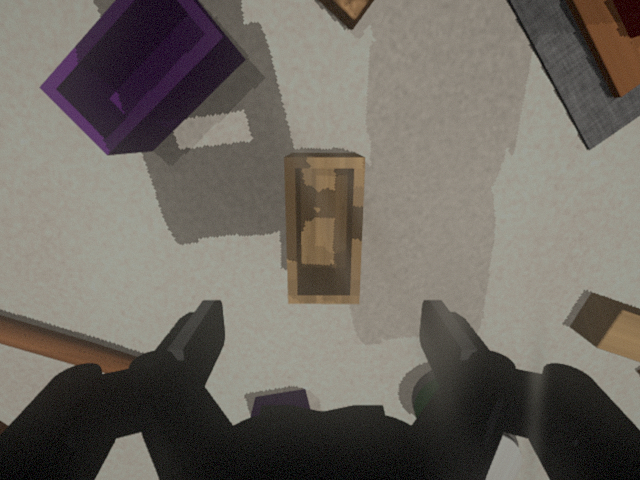

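Run:
```python
from h import *
np.set_printoptions(precision=2,suppress=True)
im=snap('wrist')
C=np.array([onz(im,u,v,70) for u,v in ((285,155.5),(365,155.5),(360,303.5),(288.5,303.5))]);print(C,C.mean(0))
print('sizes',[np.linalg.norm(C[i]-C[i-1]) for i in range(4)])
d=C[0]+C[1]-C[2]-C[3];print('angle',np.degrees(np.arctan2(d[1],d[0])))
o=robot.get_obs();d=C.mean(0)-o['position'];print('tool d',o['tool_rot'].T@d,o['position'])
```

```text
[[ 409.08 -268.57   70.  ]
 [ 449.11 -225.39   70.  ]
 [ 538.04 -307.38   70.  ]
 [ 497.16 -351.51   70.  ]] [ 473.35 -288.21   70.  ]
sizes [np.float64(120.98765472533039), np.float64(58.880700554551886), np.float64(120.96272012250208), np.float64(60.15213339539697)]
angle 137.0225433958988
tool d [130.82  -0.31   1.19] [ 472.42 -288.98  200.82]
```

Request:
{"name": "apply_moves", "arguments": {"jaw": [8.5,8.5,8.5,8.5,8.5,8.5,8.5,8.5], "offset": [[2.5,0,0.1],[2.5,0,0],[2.5,0,0],[2.5,0,0],[2,0,0],[2,0,0],[1.6,0,0],[0,0,0]], "yaw": [0,0,0,0,0,0,0,0]}}

```text
clock: 12.27
position: [472.1, -286.8, 42.5]
tool_rot: [[-0.004, -0.735, 0.678], [0.003, 0.678, 0.735], [-1.0, 0.005, -0.001]]
force: [-0.8, 0.2, -0.5]
finger_gap: 85.1
```

Request:
{"name": "apply_moves", "arguments": {"jaw": [7.5,6.5,5.5,5.5,5.5,5.5,5.5], "offset": [[0,0,0],[0,0,0],[0,0,0],[0,0,0],[0,0,0],[0,0,0],[0,0,0]], "yaw": [0,0,0,0,0,0,0], "squeeze": 80}}

```text
clock: 12.85
position: [474.0, -289.1, 46.8]
tool_rot: [[0.002, -0.734, 0.679], [-0.001, 0.679, 0.734], [-1.0, -0.002, 0.0]]
force: [-0.5, 3.8, 6.6]
finger_gap: 59.7
```

Request:
{"name": "apply_moves", "arguments": {"jaw": [5.5,5.5,5.5,5.5,5.5,5.5,5.5,5.5], "offset": [[-0.5,0,0],[-1.5,0,0],[-2,0,0],[-2,0,0],[-2,0,0],[-2.5,0,0],[-2.5,0,0],[0,0,0]], "yaw": [0,0,0,0,0,0,0,0]}}

```text
clock: 13.52
position: [474.8, -289.9, 180.4]
tool_rot: [[0.006, -0.734, 0.68], [-0.004, 0.68, 0.734], [-1.0, -0.007, 0.001]]
force: [1.6, -0.7, -1.0]
finger_gap: 59.1
```

```bash
python3 - <<'E'
from h import *
im=snap('wrist','w6.png')
E
python3 plan.py 482 330 175 54.5
```

```text
pos [ 474.  -289.4  177.8] ang 47.2 gap 59.1 F [ 0.4  0.5 -2.1] t 13.5667
downness -1.0 n 23 yaw -0.3 end [482.  329.9 175. ] 54.1
[[0.01, 1.8, 2.0], [0.01, 1.8, 2.01], [0.02, 1.78, 2.02], [0.01, 1.78, 2.02], [0.01, 1.76, 2.04], [0.01, 1.75, 2.05], [0.02, 1.74, 2.05], [0.01, 1.73, 2.06]]
[[0.01, 1.72, 2.08], [0.01, 1.71, 2.08], [0.02, 1.7, 2.09], [0.01, 1.69, 2.1], [0.01, 1.67, 2.11], [0.01, 1.67, 2.12], [0.02, 1.65, 2.12], [0.01, 1.64, 2.14]]
[[0.01, 1.63, 2.14], [0.01, 1.62, 2.15], [0.02, 1.61, 2.16], [0.01, 1.6, 2.17], [0.01, 1.59, 2.18], [0.01, 1.57, 2.18], [0.01, 1.56, 2.19]]
```

View pics/w6.png

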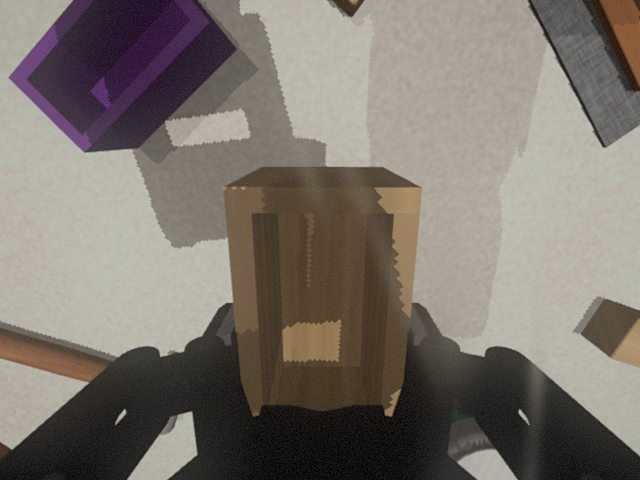

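Request:
{"name": "apply_moves", "arguments": {"jaw": [5.5,5.5,5.5,5.5,5.5,5.5,5.5,5.5], "offset": [[0,1.8,2.0],[0,1.8,2.0],[0,1.8,2.0],[0,1.8,2.0],[0,1.75,2.05],[0,1.75,2.05],[0,1.75,2.05],[0,1.75,2.05]], "yaw": [-0.3,-0.3,-0.3,-0.3,-0.3,-0.3,-0.3,-0.3]}}

```text
clock: 14.23
position: [474.3, -72.0, 174.3]
tool_rot: [[-0.002, -0.761, 0.648], [0.0, 0.648, 0.761], [-1.0, 0.002, -0.001]]
force: [-0.0, -0.6, -2.9]
finger_gap: 59.2
```

Request:
{"name": "apply_moves", "arguments": {"jaw": [5.5,5.5,5.5,5.5,5.5,5.5,5.5,5.5], "offset": [[0,1.7,2.1],[0,1.7,2.1],[0,1.7,2.1],[0,1.7,2.1],[0,1.65,2.1],[0,1.65,2.1],[0,1.65,2.1],[0,1.65,2.15]], "yaw": [-0.3,-0.3,-0.3,-0.3,-0.3,-0.3,-0.3,-0.3]}}

```text
clock: 14.9
position: [477.6, 143.0, 174.2]
tool_rot: [[-0.002, -0.788, 0.616], [-0.0, 0.616, 0.788], [-1.0, 0.001, -0.001]]
force: [0.7, -0.5, -2.8]
finger_gap: 58.9
```

Request:
{"name": "apply_moves", "arguments": {"jaw": [5.5,5.5,5.5,5.5,5.5,5.5,5.5,5.5], "offset": [[0,1.65,2.15],[0,1.6,2.15],[0,1.6,2.15],[0,1.6,2.2],[0,1.6,2.2],[0,1.55,2.2],[0,1.55,2.2],[0,0,0]], "yaw": [-0.3,-0.4,-0.4,-0.4,-0.4,-0.4,-0.4,0]}}

```text
clock: 15.57
position: [480.0, 334.2, 174.0]
tool_rot: [[-0.001, -0.818, 0.576], [0.0, 0.576, 0.818], [-1.0, 0.001, -0.0]]
force: [-0.5, 0.6, -1.8]
finger_gap: 58.9
```

```bash
python3 - <<'E'
from h import *
im=snap('wrist','w7.png');im=snap('scene','s7.png');im=snap('side','d7.png')
E
python3 plan.py 482 330 120 54.5
```

```text
pos [480.2 330.2 174.1] ang 54.7 gap 59.3 F [-0.5  0.1 -1.7] t 15.7167
downness -1.0 n 2 yaw 0.1 end [482. 330. 120.] 54.5
[[2.71, -0.08, 0.04], [2.7, -0.08, 0.04]]
```

View pics/w7.png

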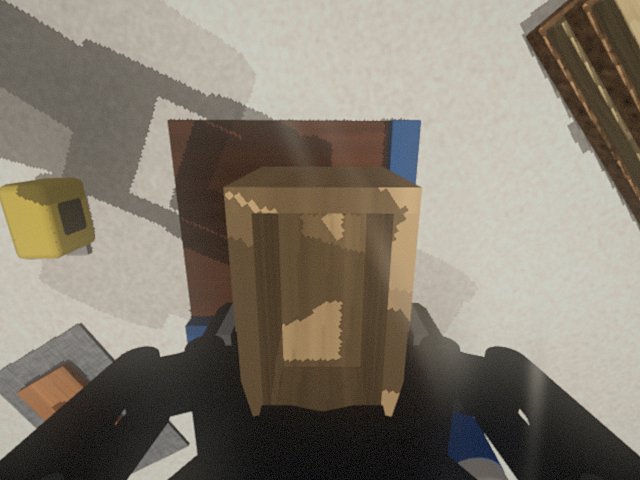

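View pics/s7.png

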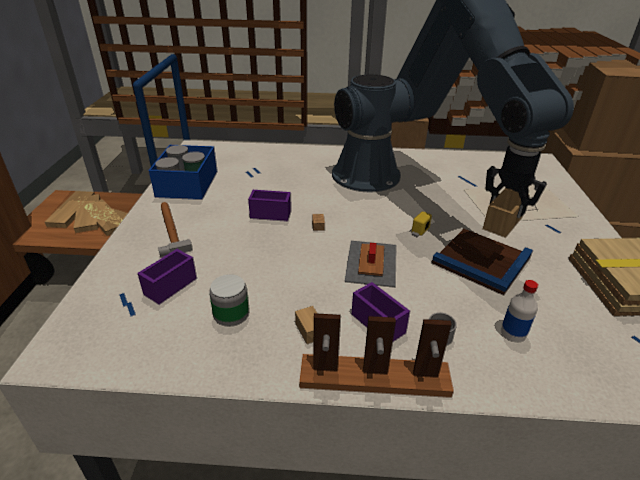

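View pics/d7.png

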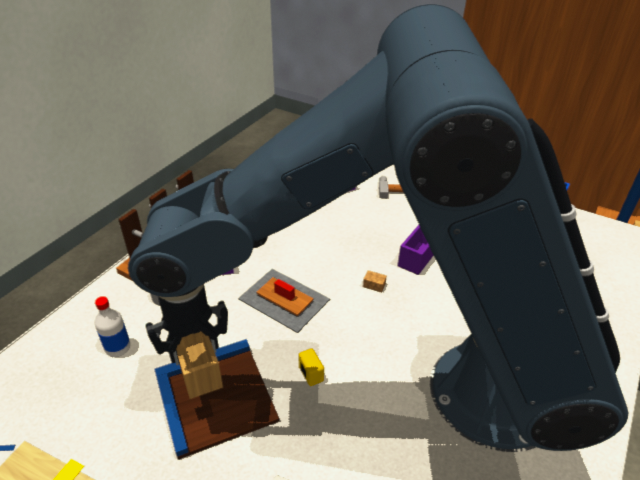

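```bash
cat > j2.py <<'E'
from h import *
np.set_printoptions(precision=2,suppress=True)
im=snap('wrist')
a=onz(im,169,121,12);b=onz(im,391,121,28);c=onz(im,420.5,121,28);e=onz(im,187,320,28)
print(a,b,c,e)
y=(c-a)[:2];print('dist a-c',np.linalg.norm(y),'yaw',np.degrees(np.arctan2(y[1],y[0]))-90)
t=np.arctan2(y[1],y[0])-np.pi/2;X=np.array([np.cos(t),np.sin(t)]);Y=np.array([-X[1],X[0]])
print('b-a',np.dot((b-a)[:2],Y),'e-a along x',np.dot((e-a)[:2],X),np.dot((e-a)[:2],Y))
cor=a[:2]+178*X+178*Y;print('corner',cor)
o=robot.get_obs();P=o['position'];d=cor-P[:2];print('tcp->corner jig',d@X,d@Y, 'box gap', d@X-60,d@Y-30,P)
E
python3 j2.py
```

```text
[338.7  278.77  12.  ] [440.51 421.45  28.  ] [453.42 439.68  28.  ] [478.66 180.28  28.  ]
dist a-c 197.61917562816387 yaw -35.48569609079094
b-a 175.2845171566384 e-a along x 171.13481487259082 1.047082542713774
corner [586.97 320.38]
tcp->corner jig 92.23155424028285 54.06349136250381 box gap 32.23155424028285 24.06349136250381 [480.48 329.9  174.43]
```

Request:
{"name": "apply_moves", "arguments": {"jaw": [5.5,5.5,5.5,5.5,5.5,5.5,5.5,5.5], "offset": [[1.5,0,0],[2,0,0],[2,0,0],[2,0,0],[1.5,0,0],[1,0,0],[0.6,0,0],[0,0,0]], "yaw": [0,0,0,0,0,0,0,0]}}

```text
clock: 16.43
position: [480.6, 330.0, 68.4]
tool_rot: [[-0.001, -0.816, 0.579], [-0.001, 0.579, 0.816], [-1.0, 0.001, -0.002]]
force: [-0.1, 0.2, -3.0]
finger_gap: 59.5
```

Request:
{"name": "apply_moves", "arguments": {"jaw": [5.5,5.5,5.5,5.5], "offset": [[0.3,0,0],[0.2,0,0],[0,0,0],[0,0,0]], "yaw": [0,0,0,0]}}

```text
clock: 16.77
position: [481.1, 330.9, 64.7]
tool_rot: [[0.001, -0.816, 0.578], [0.0, 0.578, 0.816], [-1.0, -0.0, 0.001]]
force: [-0.8, 0.6, -2.4]
finger_gap: 59.4
```

Request:
{"name": "apply_moves", "arguments": {"jaw": [5.5,5.5,5.5,5.5], "offset": [[0.2,0,0],[0.1,0,0],[0.1,0,0],[0,0,0]], "yaw": [0,0,0,0]}}

```text
clock: 17.1
position: [480.8, 330.7, 60.1]
tool_rot: [[-0.0, -0.816, 0.578], [-0.0, 0.578, 0.816], [-1.0, 0.0, -0.0]]
force: [0.1, -0.0, -2.0]
finger_gap: 59.2
```

Request:
{"name": "apply_moves", "arguments": {"jaw": [5.5,5.5,5.5], "offset": [[0.1,0,0],[0.1,0,0],[0,0,0]], "yaw": [0,0,0]}}

```text
clock: 17.35
position: [481.2, 330.9, 58.8]
tool_rot: [[0.001, -0.816, 0.578], [0.0, 0.578, 0.816], [-1.0, -0.0, 0.001]]
force: [-0.4, -0.5, 3.9]
finger_gap: 59.2
```

Request:
{"name": "apply_moves", "arguments": {"jaw": [5.5,5.5,5.5,5.5,5.5,5.5,5.5], "offset": [[-0.05,0,0],[0,-0.6,0.4],[0,-0.7,0.5],[0,-0.7,0.5],[0,-0.5,0.3],[0,-0.2,0.1],[0,0,0]], "yaw": [0,0,0,0,0,0,0]}}

```text
clock: 17.93
position: [514.2, 329.7, 58.8]
tool_rot: [[0.001, -0.816, 0.579], [0.0, 0.579, 0.816], [-1.0, -0.0, 0.001]]
force: [1.4, 0.4, 0.7]
finger_gap: 59.1
```

Request:
{"name": "apply_moves", "arguments": {"jaw": [5.5,5.5,5.5], "offset": [[0,-0.1,0.1],[0,-0.1,0.1],[0,0,0]], "yaw": [0,0,0]}}

```text
clock: 18.18
position: [515.7, 330.4, 58.9]
tool_rot: [[-0.001, -0.816, 0.578], [-0.0, 0.578, 0.816], [-1.0, 0.001, -0.001]]
force: [-2.5, 0.2, 2.9]
finger_gap: 59.1
```

Request:
{"name": "apply_moves", "arguments": {"jaw": [5.5,5.5,5.5], "offset": [[0,-0.1,0.1],[0,-0.1,0.1],[0,0,0]], "yaw": [0,0,0]}}

```text
clock: 18.43
position: [516.6, 331.3, 59.0]
tool_rot: [[-0.005, -0.816, 0.578], [-0.0, 0.578, 0.816], [-1.0, 0.004, -0.003]]
force: [-16.9, 4.1, 12.3]
finger_gap: 59.3
```

```bash
cat > st.py <<'E'
from h import *
np.set_printoptions(precision=2,suppress=True)
o=robot.get_obs();R=o['tool_rot'];f=R.T@o['force'];print('jig push x,y (N):',f[1],-f[2],'z',o['force'][2],'pos',o['position'],'tilt',R[:,0],'ang',np.degrees(np.arctan2(R[1,2],R[0,2])),'tq',o['wrist_torque'],o['clock'])
E
python3 st.py
```

```text
jig push x,y (N): 16.209173853791842 6.434882902502898 z 12.292347257289466 pos [516.59 331.34  59.03] tilt [-0. -0. -1.] ang 54.6852204908871 tq [ 0.39  2.32 -0.16] 18.4333
```

Request:
{"name": "apply_moves", "arguments": {"jaw": [5.5,5.5,5.5,5.5], "offset": [[-0.05,0,0.05],[0,0,0],[0,0,0],[0,0,0]], "yaw": [0,0,0,0]}}

```text
clock: 18.77
position: [516.9, 331.7, 59.1]
tool_rot: [[-0.005, -0.816, 0.578], [-0.0, 0.578, 0.816], [-1.0, 0.003, -0.003]]
force: [-14.4, 3.0, 6.9]
finger_gap: 59.2
```

```bash
python3 st.py; python3 -c "
from h import *
snap('scene','s8.png');snap('side','d8.png');snap('wrist','w8.png')
"; python3 st.py
```

```text
jig push x,y (N): 13.52357784476335 5.8794959050013755 z 6.879102438426645 pos [516.9  331.7   59.11] tilt [-0. -0. -1.] ang 54.69362287082511 tq [ 0.58  2.13 -0.07] 18.7667
jig push x,y (N): 13.474439723131066 4.791793904550917 z 7.451798751337549 pos [516.89 331.72  59.13] tilt [-0. -0. -1.] ang 54.69400712138758 tq [ 0.6   2.11 -0.03] 18.9167
```

View pics/w8.png

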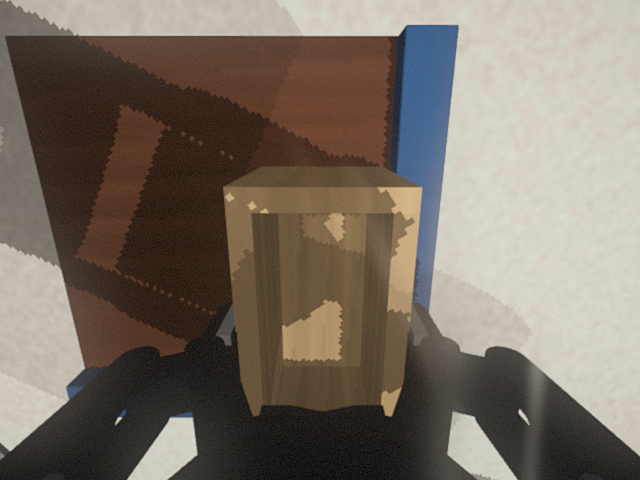

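View pics/s8.png

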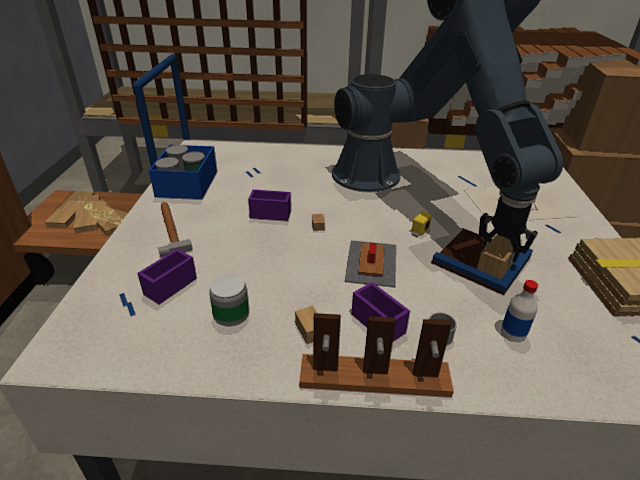

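View pics/d8.png

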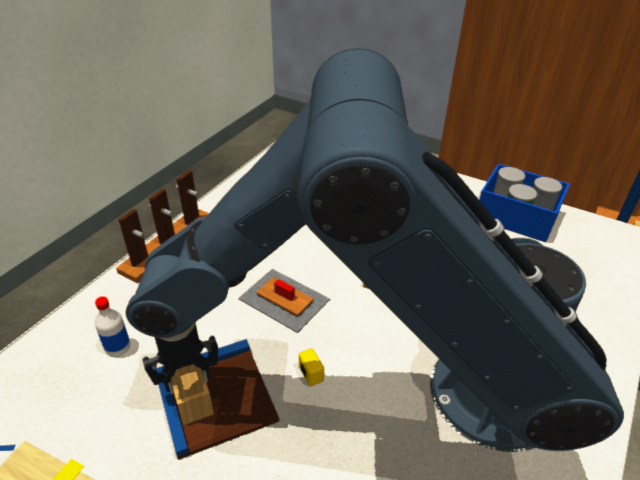

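Request:
{"name": "apply_moves", "arguments": {"jaw": [5.5,5.5,5.5,5.5], "offset": [[-0.03,0.04,0.1],[0,0,0],[0,0,0],[0,0,0]], "yaw": [0,0,0,0]}}

```text
clock: 19.25
position: [517.6, 332.7, 59.2]
tool_rot: [[-0.004, -0.816, 0.578], [-0.0, 0.578, 0.816], [-1.0, 0.003, -0.002]]
force: [-10.6, 4.2, 2.3]
finger_gap: 59.4
```

```bash
python3 st.py
```

```text
jig push x,y (N): 11.051755180986762 2.7215505856433735 z 2.271005687400359 pos [517.62 332.67  59.17] tilt [-0. -0. -1.] ang 54.69585803917809 tq [ 0.65  1.53 -0.01] 19.25
```

Force along y dropped, so fence B isn't met yet: continue along tool z.

Request:
{"name": "apply_moves", "arguments": {"jaw": [5.5,5.5,5.5,5.5], "offset": [[0,0,0.1],[0,0,0],[0,0,0],[0,0,0]], "yaw": [0,0,0,0]}}

```text
clock: 19.58
position: [518.1, 333.4, 59.1]
tool_rot: [[-0.004, -0.816, 0.578], [-0.0, 0.578, 0.816], [-1.0, 0.003, -0.003]]
force: [-9.6, 2.8, 3.0]
finger_gap: 59.2
```

```bash
python3 st.py
```

```text
jig push x,y (N): 9.478008094722888 3.24629815965038 z 2.951494395036569 pos [518.1  333.42  59.14] tilt [-0. -0. -1.] ang 54.697162202444936 tq [ 0.55  1.57 -0.03] 19.5833
```

Request:
{"name": "apply_moves", "arguments": {"jaw": [5.5,5.5,5.5,5.5], "offset": [[0,0,0.1],[0,0,0],[0,0,0],[0,0,0]], "yaw": [0,0,0,0]}}

```text
clock: 19.92
position: [518.7, 334.2, 59.1]
tool_rot: [[-0.004, -0.816, 0.578], [-0.001, 0.578, 0.816], [-1.0, 0.003, -0.003]]
force: [-9.2, 4.8, 3.6]
finger_gap: 59.3
```

```bash
python3 st.py
```

```text
jig push x,y (N): 10.251983109867144 1.390183210457799 z 3.6019508404736706 pos [518.68 334.24  59.14] tilt [-0. -0. -1.] ang 54.696137885212245 tq [ 0.56  1.58 -0.04] 19.9167
```

Request:
{"name": "apply_moves", "arguments": {"jaw": [5.5,5.5,5.5,5.5], "offset": [[0,0,0.1],[0,0,0],[0,0,0],[0,0,0]], "yaw": [0,0,0,0]}}

```text
clock: 20.25
position: [519.0, 334.7, 59.1]
tool_rot: [[-0.005, -0.816, 0.578], [-0.001, 0.578, 0.816], [-1.0, 0.003, -0.004]]
force: [-11.4, 1.1, 4.6]
finger_gap: 59.0
```

```bash
python3 st.py
```

```text
jig push x,y (N): 9.951413896950198 5.693848262111533 z 4.60110406911218 pos [518.98 334.74  59.09] tilt [-0. -0. -1.] ang 54.71914349131904 tq [0.16 1.73 0.06] 20.25
```

Request:
{"name": "apply_moves", "arguments": {"jaw": [5.5,5.5,5.5,5.5], "offset": [[0,0,0.1],[0,0,0],[0,0,0],[0,0,0]], "yaw": [0,0,0,0]}}

```text
clock: 20.58
position: [519.0, 334.9, 59.1]
tool_rot: [[-0.006, -0.816, 0.577], [-0.003, 0.577, 0.816], [-1.0, 0.003, -0.006]]
force: [-15.1, -2.8, 8.6]
finger_gap: 58.8
```

```bash
python3 st.py
```

```text
jig push x,y (N): 10.757884208746226 11.061788604472325 z 8.604116156635758 pos [519.04 334.88  59.07] tilt [-0.01 -0.   -1.  ] ang 54.73395504841483 tq [-0.73  2.15  0.17] 20.5833
```

Request:
{"name": "apply_moves", "arguments": {"jaw": [5.5,5.5,5.5,5.5,5.5,5.5], "offset": [[-0.04,-0.02,0.03],[0,0,0],[0,0,0],[0,0,0],[0,0,0],[0,0,0]], "yaw": [0,0,0,0,0,0]}}

```text
clock: 21.08
position: [519.1, 334.9, 59.2]
tool_rot: [[-0.007, -0.816, 0.577], [-0.003, 0.577, 0.816], [-1.0, 0.004, -0.007]]
force: [-15.4, -2.6, 6.8]
finger_gap: 58.8
```

```bash
python3 st.py; python3 -c "
from h import *
a=snap('scene','s9.png');b=snap('side','d9.png');w=snap('wrist','w9.png')
for n,im in(('scene',a),('side',b)):
  for t,z in(('lid_handle',33),('crate_center',47),('jig_corner',12)):
    for r in optics.landmark_of(n,t)[:3]: print(n,t,round(r['p'],2),onz(im,r['position'][0]*640,r['position'][1]*480,z).round(1))
for n,im in(('s',a),('d',b)):
  p=im['pixels'][:,:,::-1]; x,y=(430,200) if n=='s' else (140,330)
  cv2.imwrite('pics/z9'+n+'.png',cv2.resize(p[y:y+130,x:x+150],None,fx=4.5,fy=4.5,interpolation=cv2.INTER_CUBIC))
"; python3 st.py
```

```text
jig push x,y (N): 11.05928223356524 11.071150969876731 z 6.824157416603806 pos [519.07 334.87  59.16] tilt [-0.01 -0.   -1.  ] ang 54.7303959413183 tq [-0.69  2.22  0.1 ] 21.0833
scene lid_handle 0.58 [509.1   5.1  33. ]
scene crate_center 0.91 [ 659.  -488.5   47. ]
scene crate_center 0.81 [ 323.2 -297.    47. ]
scene crate_center 0.67 [753.7  13.9  47. ]
scene jig_corner 0.96 [593.  321.8  12. ]
side lid_handle 0.63 [504.8   2.8  33. ]
side lid_handle 0.43 [713.7 333.2  33. ]
side crate_center 0.61 [518.9 332.   47. ]
side jig_corner 0.64 [584.8 324.8  12. ]
side jig_corner 0.47 [513.6 332.1  12. ]
jig push x,y (N): 10.285339433937724 11.313324374218269 z 6.273848660984482 pos [519.05 334.9   59.17] tilt [-0.01 -0.   -1.  ] ang 54.735115443426054 tq [-0.67  2.27  0.11] 21.5333
```

View pics/w9.png

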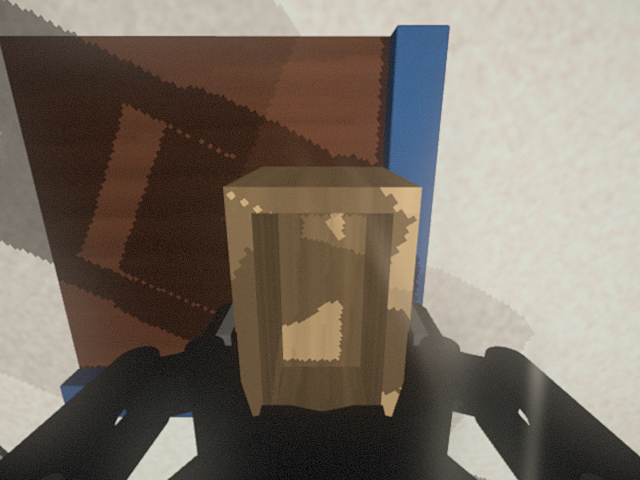

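View pics/z9s.png

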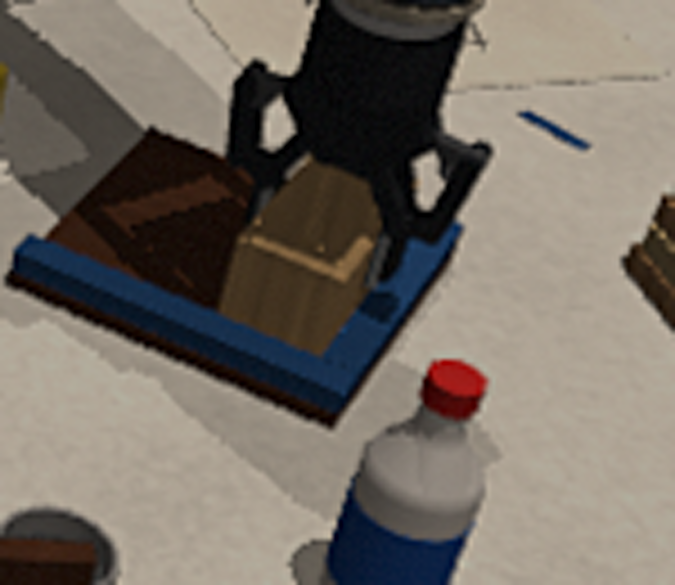

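View pics/z9d.png

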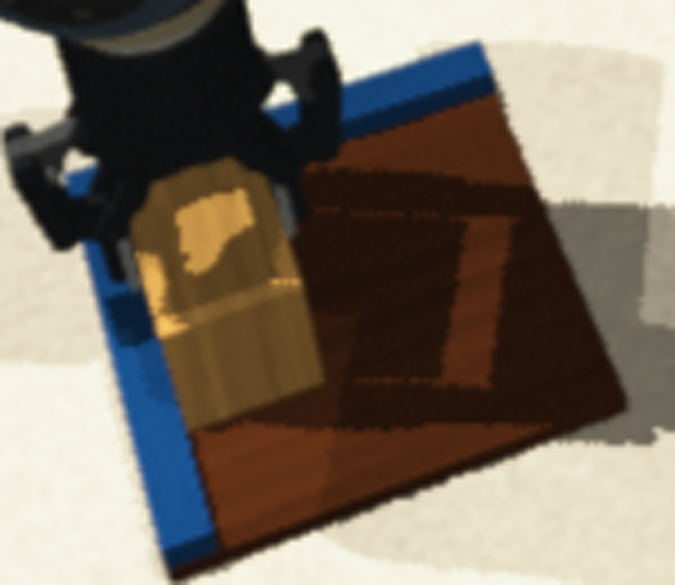

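View pics/s9.png

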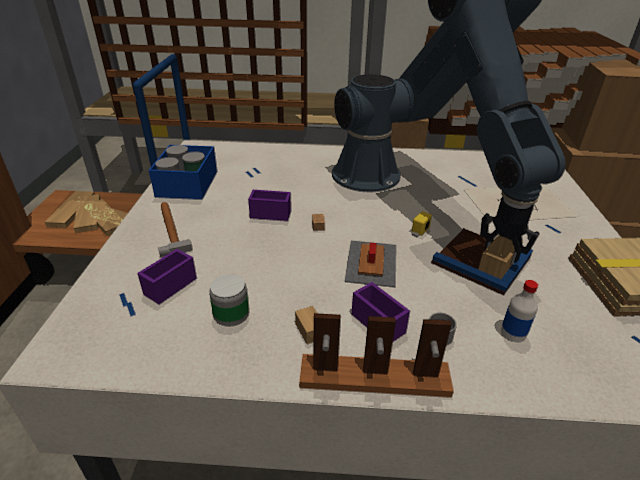

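```bash
python3 -c "
from h import *
print(robot.sign_off())"; python3 st.py
```

```text
the job is handed in; nothing more can be done
None
the job is handed in; nothing more can be done
```

I lifted the lid off by its red handle and laid it flat, handle up, on the felt pad. I then set the open box on the squaring board with its long side along fence B, pressed it into the corner, and handed the job in with the box still gripped (80 N) and pressed. The clock stood at about 21.5 s of the 69 s allowed.

The last checks, made before handing in:
- **Push on the fences:** the measured push was about 10–11 N on fence A and 11 N on fence B, steady over 0.45 s. These are wrist readings, so they include 1–3 N of friction. About 6 N still bears down on the board.
- **Box attitude:** the tool was within about 0.5° of vertical and its angle was within about 0.3° of the board's measured angle. In the pictures the box looks flush against both fences and flat on the board. Its bottom edge along fence A is hidden behind the fence, so contact there rests on the force reading.
- **Lid:** it was measured at about (507, 4) mm. The pad's centre came out between (500, 5) and (514, 6) mm, so the lid is within about 10 mm of it.
- **Bystanders:** none looked moved in the last scene picture. I did not measure their positions again.

Two things disagreed. An earlier reading of about 6 N on fence B turned out to be only friction, because the box still slid about 4 mm before it really met that fence. The corner estimates from the different cameras differed by 4 to 10 mm, so I relied on the contact forces for the final position.

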